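Make up two part kits in handled trays

TASK

Make up the two kits from the loose parts standing on the bench between the two trays, one part to a compartment, each set down upright on the tray floor. Starting at the handle end, the three-compartment tray gets the tall sleeve, then the flanged body, then a cap; the two-compartment tray gets the threaded boss at the handle end and the other cap in the compartment after it. Leave the ball nut and the flat round disc where they stand.

Things in the scene. Friction and masses are not known exactly. Their poses are not given: they have to be found in the camera images.
- tray_three: Low aluminium tray with THREE rubber-lined compartments in a row, 76 x 201 mm, fixed, at any angle. Origin: centre of its underside; its y axis runs along the row towards the end with the steel wire handle (29 mm more, 16 mm high). Floor at z = 4 mm, walls 3 mm thick with tops at 10 mm. Compartments 63 mm along y, 70 mm across (x); centres at y = +66 mm (first, handle end), 0, -66 mm.
- tray_two: The same kind of tray with TWO compartments, 76 x 135 mm, fixed, at any angle. Origin: centre of its underside; its y axis points to the end with the steel wire handle. Floor at 4 mm, wall tops at 10 mm; compartment centres at x = 0, y = +33 mm (first, handle end) and -33 mm (second).
- tall_sleeve: Plain bored metal sleeve standing upright, 28 mm diameter, 66 mm tall, the tallest loose part. Origin: centre of its underside, z up. 0.24 kg or so.
- flanged_body: Flanged body standing on its lobed flange (30 mm across, 11 mm high) with an upright round tube of 18 mm diameter above it, 36 mm tall in all. Origin: centre of its underside. Grasp the tube.
- threaded_boss: Threaded boss standing upright, 40 mm tall: a thread of 34 mm diameter up to 24 mm, above it a narrower neck, 26 mm at the very top. Origin: centre of its underside. Grasp it round the thread. 0.19 kg or so.
- cap_a: Cap: plain round turned blank standing upright, 20 mm diameter, 30 mm tall. Origin: centre of its underside. Alike with the other cap; either may go in either kit.
- cap_b: The other cap, the same: 20 mm diameter, 30 mm tall, origin at the centre of its underside.
- ball_nut: Ball-shaped nut with a hole, 24 mm diameter, 16 mm high; belongs to no kit and stays where it is. Origin: centre of its underside.
- flat_disc: Flat round metal disc, 31 mm diameter, 17 mm high; belongs to no kit and stays where it is. Origin: centre of its underside.
Mind the look-alikes: they are no part of the job. What is shaped like the cap_b but yellow is not meant.

How it is judged:
By the outcome, as a careful person would: the job done as asked, in the order asked, and still so for the second after the job is handed in, with the robot touching nothing.
It also fails if it takes over 131 s, if anything falls off the work surface, if the arm or the gripper's body presses on something with over 40 N, if the wrist force passes 120 N, or if a joint passes its speed limit or range.

ROBOT

A 6-joint arm with a two-finger parallel gripper is mounted at the origin on a cart in front of the work surface, level with it; the furniture and walls round the work are solid. World frame = base frame: x ahead of the robot, y to its left, z up, the work surface at z = 0. Lengths are in m, angles in rad, forces in N, time in s.
With the tool pointing down it reaches from about 0.35 to 0.975 m from the base axis. Payload 4.9 kg.
Tool frame: the origin (TCP) lies at the very end of the fingers, on their centre line; the grasp point (between the pads) lies 19 mm behind it (ctrl.grip_point_offset is the distance from the TCP to the grasp point, in m); z points along the fingers, y is the line along which they close (so a half turn about z gives the same grasp; the last joint's range is limited). The gripper opens to 85 mm and grips with 20 to 120 N. Pads are 22 mm wide; open, the fingers measure 114 mm over their backs; the gripper's body (76 mm by 85 mm) begins 54 mm behind the grasp point. The pads swing forward as they close: fully open they stand 13 mm farther back than shut.
Start: joints at [-1.331, 0.053, 1.613, -0, 1.476, -0.119], TCP at [0.219, -0.585, 0.203] pointing down, gripper open.
Joint ranges: [-3.01, 3.01], [-1.01, 2.22], [0.06, 2.58], [-1.02, 4.17], [0.09, 2.62], [-3.14, 3.14]. Speed limits (rad/s): [2.57, 2.57, 3.14, 3.14, 3.14, 3.14].

INTERFACE

Orientations are given as a rotation vector (axis times angle).
In Python, from station import ctrl gives the robot as it stands.
- The arm moves only by the tool send_rows, never from a script. Its argument "rows" is a list of rows, each a list of 3 entries, a list of its own where there are three numbers: the finger opening in cm, from 0 to 8.54, then the shift along the tool's x, y, z in cm, then the turn about the tool's z in degrees. A call has 1 to 10 rows; each row shifts and turns the commanded pose from where the row before left it, along the tool's axes as they then stand; what a row does not reach is not made up. A row lasts 1/8 s, in which the tool goes at most 62.5 mm and 10.7 degrees, less where a joint would pass 70% of its speed; a pose out of reach is approached as far as the arm can. A call with a gripper value outside its range is refused whole. The fingers move at their own pace and stop on an object; "newtons" is the grip in N (left out, the last holds). Time passes only in rows, so rows that do not move let the fingers close. It gives the time, the measured TCP pose, the force, the opening and the grip force at its end, in the units of the state.
- ctrl.get_obs(): the state, without advancing time (a new reading comes with each control period).
- ctrl.get_image(name): name is "side" or "top"; returns a dict with "frame" (480x640x3 uint8, red, green, blue), "range_z" (480x640 float32, m along the optical axis (not along the pixel's ray), 0 where there is no reading), "fx", "fy", "cx", "cy" (pixels), "cam_to_world" (4x4, takes a point from camera to world coordinates). Camera axes: x right, y down, z forward; pixel columns grow to the right and rows downward; lengths in m; the calibration is good to about 2 mm. A picture is of the moment at which its call begins.
- ctrl.finish_job(): hands the job in; it is judged then, once.
The state is a dict: "t": time; "q": joint angles; "dq": joint speeds; "effort": joint torques, N m; "tool_pos": TCP position; "tool_rot": TCP orientation; "contact_force": force on the tool from outside, world axes, zero at the start; "wrist_torque": the same for the moment, N m; "opening": finger opening in m; "grip_force": force on a finger pad.
Only numpy, scipy, OpenCV 4.12 (cv2) and the standard library are available. Lean on these libraries where they do the work, as an engineer would, in place of code of your own. Each camera call takes 0.05 s, during which the arm holds its last target. There are 200 camera calls.

## Working session

There is one attempt and no reset: what is moved stays moved. The work goes in short steps, Python scripts to look and compute and a tool call to move; the robot and the scene stay as the last step left them, time stands still between calls to the robot, and variables do not carry over. Pictures are saved under pics/ and viewed, at most 14 in all, crops included, and the job is handed in when it is done.

Besides the shell and the picture viewer there is one more tool, called after "Request:" by a JSON object that holds its "op" and its "data". send_rows: Moves the arm, as the interface text tells. Its arguments: {"type":"object","properties":{"rows":{"type":"array","items":{"type":"array"}},"newtons":{"type":"number"}},"required":["rows"]}

```bash
mkdir -p pics; ls
python3 - <<'E'
from station import ctrl
import cv2,pickle
o=ctrl.get_obs();print(o)
d={}
for n in("top","side"):
    i=ctrl.get_image(n);d[n]=i
    cv2.imwrite(f"pics/{n}0.png",i["frame"][:,:,::-1]);print(n,i["fx"],i["cam_to_world"])
pickle.dump(d,open("im0.pkl","wb"))
E
```

```text
pics
{'t': 0.0, 'q': array([-1.33097928e+00,  5.33783061e-02,  1.61428630e+00,  8.07118706e-06,
        1.47603050e+00, -1.19006221e-01]), 'dq': array([-0.00102904, -0.00028709,  0.00103568, -0.0003743 , -0.00019475,
       -0.00068285]), 'effort': array([ 1.37033072e-03, -3.93681979e+01, -3.70174384e+01, -1.79949925e-04,
        7.06215680e-03,  1.55248733e-05]), 'tool_pos': array([ 0.21931778, -0.58452291,  0.2020544 ]), 'tool_rot': array([-3.08910129e+00, -5.60243572e-01,  1.86648061e-04]), 'contact_force': array([ 0.51828341,  0.13357417, -0.57969834]), 'wrist_torque': array([ 0.0051    , -0.07893141, -0.0332032 ]), 'grip_force': 0.0, 'opening': 0.08558136088444245}
top 621.6929514409649 [[ 0.00637029 -0.98757379  0.15702685  0.34506112]
 [-0.99981085 -0.00917588 -0.01714854  0.00666353]
 [ 0.0183763  -0.15688791 -0.98744544  1.27493498]
 [ 0.          0.          0.          1.        ]]
side 451.5830947531038 [[-0.98472727 -0.09375913  0.14670182  0.41319809]
 [-0.17391398  0.56907553 -0.80368338  0.67592903]
 [-0.00813177 -0.81692244 -0.57669021  0.53667889]
 [ 0.          0.          0.          1.        ]]
```

View pics/top0.png

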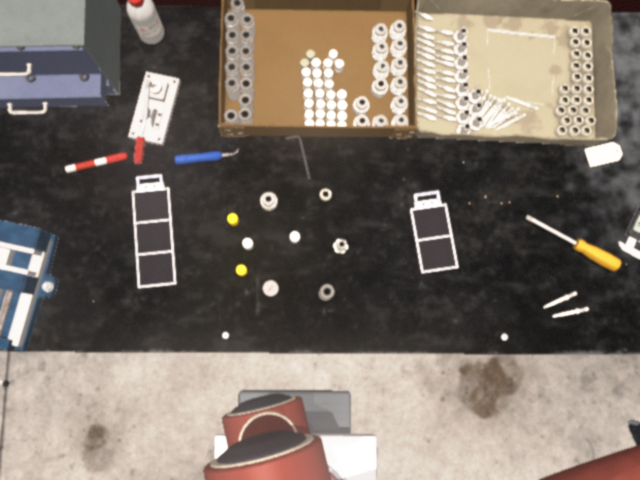

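View pics/side0.png

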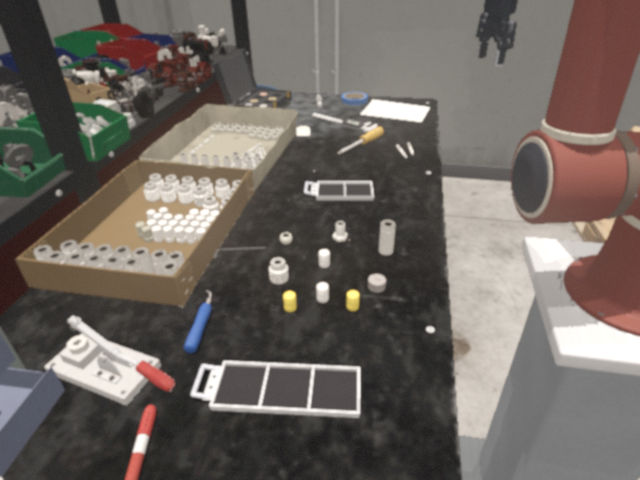

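The top view shows tray_three at (153,237) and tray_two at (434,238), both with handles at the top. The parts are: boss (268,201), ball nut (325,194), caps (247,243) and (294,237), yellow look-alikes (232,218) and (241,270), flanged body (341,246), disc (270,288), sleeve (327,292). The side view agrees.

```bash
cat > h.py <<'E'
import numpy as np,cv2
def onplane(i,uv,z):
    uv=np.atleast_2d(np.asarray(uv,float));T=i["cam_to_world"]
    r=np.c_[(uv[:,0]-i["cx"])/i["fx"],(uv[:,1]-i["cy"])/i["fy"],np.ones(len(uv))]@T[:3,:3].T
    return T[:3,3]+r*((z-T[2,3])/r[:,2])[:,None]
def cloud(i):
    T=i["cam_to_world"];v,u=np.mgrid[:480,:640];z=i["range_z"]
    P=np.stack([(u-i["cx"])/i["fx"]*z,(v-i["cy"])/i["fy"]*z,z],-1)@T[:3,:3].T+T[:3,3]
    P[z==0]=np.nan;return P
def proj(i,p):
    T=i["cam_to_world"];c=T[:3,:3].T@(np.asarray(p)-T[:3,3]);return c[0]/c[2]*i["fx"]+i["cx"],c[1]/c[2]*i["fy"]+i["cy"]
def trays(i):
    g=cv2.cvtColor(i["frame"],cv2.COLOR_RGB2GRAY);out={}
    for n,(a,b,c,d) in {"three":(125,185,170,295),"two":(405,465,185,278)}.items():
        m=np.uint8(g[c:d,a:b]>110)*255
        cs,h=cv2.findContours(m,cv2.RETR_CCOMP,cv2.CHAIN_APPROX_NONE);L=[]
        for k,q in enumerate(cs):
            if h[0,k,3]>=0 and cv2.contourArea(q)>300:
                M=cv2.moments(q);L.append(onplane(i,[M["m10"]/M["m00"]+a,M["m01"]/M["m00"]+c],.007)[0])
        out[n]=sorted(L,key=lambda p:-p[0])
    return out
S={"boss":(268,201,.040,26),"nut":(325,194,.016,24),"cap1":(247,243,.03,20),"cap2":(294,237,.03,20),"flange":(341,246,.036,18),"disc":(270,288,.017,31),"sleeve":(327,292,.066,28),"yel1":(232,218,.03,20),"yel2":(241,270,.03,20)}
def part(i,j,uv,H):
    p0=onplane(i,uv,H)[0];r=[]
    for im in(i,j):
        P=cloud(im).reshape(-1,3)
        s=P[(np.hypot(*(P[:,:2]-p0[:2]).T)<.027)&(P[:,2]>.006)]
        top=s[s[:,2]>H-.006]
        r.append((len(s),np.round(s[:,2].max()*1e3) if len(s) else 0,np.round((top[:,:2].min(0)+top[:,:2].max(0))/2*1e3,1) if len(top) else None,np.round(np.ptp(top[:,:2],axis=0)*1e3) if len(top) else None))
    return np.round(p0*1e3,1),r
E
python3 - <<'E'
import pickle;from h import *
d=pickle.load(open("im0.pkl","rb"));i=d["top"]
for n,s in S.items(): print(n,*part(i,d["side"],s[:2],s[2]))
for n,L in trays(i).items():
    L=np.array(L);print(n,np.round(L*1e3,1).tolist(),"yaw y",np.degrees(np.arctan2(*(L[0]-L[-1])[[1,0]])),np.linalg.norm(L[0]-L[-1]))
P=cloud(i);print("table z",np.nanmedian(P[200:280,360:400,2]))
f=[]
for im,b in((i,(210,170,370,320)),(d["side"],(260,210,420,320))):
    c=im["frame"][b[1]:b[3],b[0]:b[2],::-1];k=600/c.shape[0]*.65;f.append(cv2.resize(c,(395,370),interpolation=cv2.INTER_CUBIC))
cv2.imwrite("pics/crop0.png",np.hstack(f))
E
```

```text
boss [613.2  59.7  40. ] [(221, np.float64(44.0), array([617.5,  59. ]), array([26., 27.])), (362, np.float64(40.0), array([617.6,  59.5]), array([26., 26.]))]
nut [634.5 -57.1  16. ] [(83, np.float64(21.0), array([634.2, -57.2]), array([23., 21.])), (87, np.float64(17.0), array([633.3, -59.1]), array([23., 24.]))]
cap1 [528.2 101.2  30. ] [(110, np.float64(36.0), array([527.7, 100.2]), array([18., 18.])), (181, np.float64(31.0), array([527.6, 100. ]), array([19., 21.]))]
cap2 [541.4   6.4  30. ] [(102, np.float64(36.0), array([542.7,   5.4]), array([19., 18.])), (152, np.float64(31.0), array([542.1,   4.3]), array([19., 22.]))]
flange [522.9 -88.5  36. ] [(134, np.float64(40.0), array([527.1, -88.5]), array([17., 16.])), (167, np.float64(37.0), array([525.9, -88.6]), array([17., 18.]))]
disc [438.7  53.9  17. ] [(192, np.float64(23.0), array([438.7,  53.8]), array([29., 28.])), (226, np.float64(19.0), array([437.5,  51.8]), array([29., 32.]))]
sleeve [428.1 -58.7  66. ] [(171, np.float64(71.0), array([429.2, -57.7]), array([26., 26.])), (437, np.float64(67.0), array([428.7, -57.3]), array([27., 28.]))]
yel1 [579.3 132.7  30. ] [(100, np.float64(38.0), array([578.5, 131.9]), array([19., 18.])), (187, np.float64(31.0), array([577.4, 132.7]), array([19., 22.]))]
yel2 [473.3 112.1  30. ] [(104, np.float64(36.0), array([474.5, 113.1]), array([19., 19.])), (188, np.float64(31.0), array([473.9, 112. ]), array([19., 20.]))]
three [[608.6, 302.8, 7.0], [543.1, 295.5, 7.0], [477.5, 288.1, 7.0]] yaw y 6.404018773236146 0.13189426182730268
two [[579.3, -277.7, 7.0], [514.0, -288.0, 7.0]] yaw y 8.923997508728318 0.06608529159052272
table z 0.0006604874718338927
```

View pics/crop0.png

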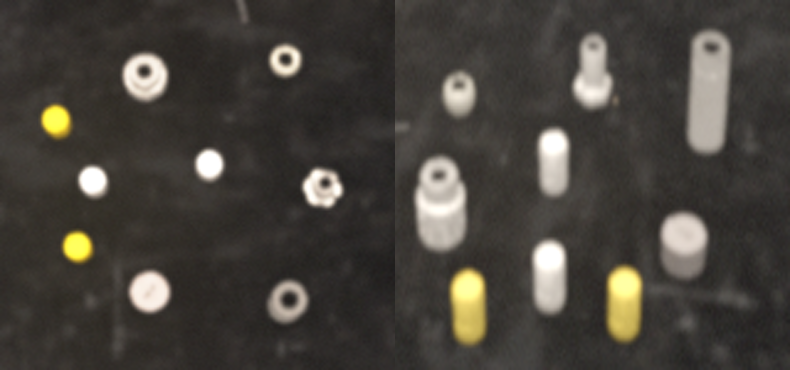

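The crops show two white caps, the tube-on-flange body, the bored sleeve and the stepped boss, each where I measured it. Heights and diameters match the specs to within the stated 2 mm. I'll turn the tool so its x is world x, then go over the sleeve.

Request:
{"op": "send_rows", "data": {"rows": [[5, [0, 0, 0], 10.3], [5, [0, 0, 0], 10.3], [5, [2, -5, 0], 0], [5, [2, -5, 0], 0], [5, [2, -5, 0], 0], [5, [2, -5, 0], 0], [5, [2, -5, 0], 0], [5, [2, -5, 0], 0], [5, [2, -5, 0], 0], [5, [2, -5, 0], 0]], "newtons": 40}}

```text
t: 1.35
tool_pos: [0.3799, -0.1835, 0.203]
tool_rot: [-3.141, 0.002, -0.0]
contact_force: [0.5, -0.2, -0.4]
opening: 0.0499
grip_force: 0.0
```

Request:
{"op": "send_rows", "data": {"rows": [[5, [1.6, -4.2, 0], 0], [5, [1.6, -4.2, 0], 0], [5, [1.7, -4.2, 0], 0], [5, [0, 0, 4], 0], [5, [0, 0, 4], 0], [5, [0, 0, 4], 0], [5, [0, 0, 2.5], 0], [5, [0, 0, 2.3], 0], [5, [0, 0, 0], 0]]}}

```text
t: 2.48
tool_pos: [0.4266, -0.0586, 0.033]
tool_rot: [-3.14, 0.001, 0.008]
contact_force: [-0.6, -0.6, 0.2]
opening: 0.0502
grip_force: 0.0
```

Request:
{"op": "send_rows", "data": {"rows": [[2, [0, 0, 0], 0], [2, [0, 0, 0], 0], [2, [0, 0, 0], 0], [2, [0, 0, 0], 0], [2, [0, 0, 0], 0]]}}

```text
t: 3.1
tool_pos: [0.4323, -0.0605, 0.0395]
tool_rot: [3.139, -0.001, 0.011]
contact_force: [0.5, -0.3, 9.4]
opening: 0.0202
grip_force: 4.5
```

Run:
```python
from station import ctrl
import cv2,numpy as np
from h import *
f=[]
for n,b in(("top",(230,170,390,320)),("side",(300,150,460,300))):
    i=ctrl.get_image(n);f.append(cv2.resize(i["frame"][b[1]:b[3],b[0]:b[2],::-1],(395,370),interpolation=cv2.INTER_CUBIC))
cv2.imwrite("pics/c1.png",np.hstack(f));print(ctrl.get_obs())
```

```text
{'t': 3.2, 'q': array([-3.09666297e-01, -2.61206094e-01,  2.18925270e+00, -2.59507652e-04,
        1.20584118e+00,  1.26183252e+00]), 'dq': array([-0.0003947 , -0.00017449,  0.00050232, -0.0019345 ,  0.00102216,
       -0.00074493]), 'effort': array([-4.00437880e-02, -1.80521393e+01, -2.86059988e+01,  9.82620986e-02,
       -1.54977548e-01,  1.21048924e-03]), 'tool_pos': array([ 0.43230675, -0.06049341,  0.03950593]), 'tool_rot': array([ 3.13899514e+00, -9.58657108e-04,  1.14029434e-02]), 'contact_force': array([-0.92348171,  0.46119319, 10.02388397]), 'wrist_torque': array([-0.07907906,  0.11852018, -0.09816136]), 'grip_force': 4.516021530143917, 'opening': 0.02010656720527079}
```

View pics/c1.png

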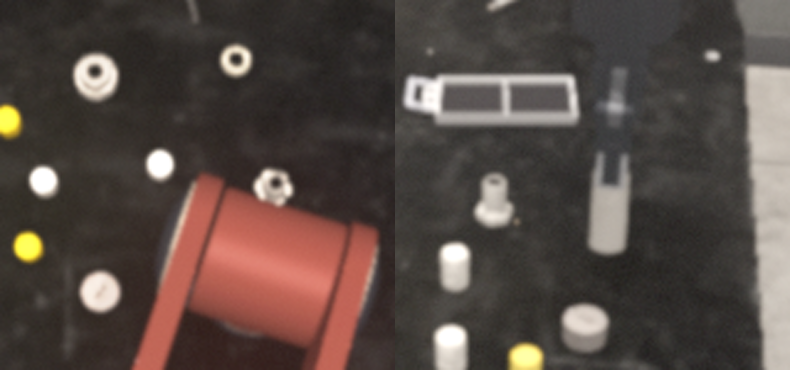

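Run:
```python
from station import ctrl
import cv2,numpy as np
from h import *
i=ctrl.get_image("side");cv2.imwrite("pics/c2.png",cv2.resize(i["frame"][140:270,340:440,::-1],(460,598),interpolation=cv2.INTER_LANCZOS4))
P=cloud(i);p=P[...,:3].reshape(-1,3)
for lo in range(4,110,6):
    s=p[(abs(p[:,0]-.43)<.03)&(abs(p[:,1]+.058)<.05)&(p[:,2]>lo/1e3)&(p[:,2]<lo/1e3+.006)]
    if len(s)>3: print(lo,len(s),np.round(s.min(0)*1e3),np.round(s.max(0)*1e3),np.round(np.median(s,0)*1e3))
```

```text
4 29 [417. -61.   5.] [443. -46.  10.] [430. -50.   7.]
10 42 [415. -65.  10.] [443. -47.  16.] [427. -51.  12.]
16 43 [416. -63.  16.] [441. -47.  22.] [429. -53.  19.]
22 35 [416. -62.  22.] [442. -49.  27.] [429. -54.  25.]
28 43 [416. -63.  28.] [442. -51.  34.] [430. -55.  31.]
34 42 [417. -66.  34.] [443. -53.  40.] [428. -57.  37.]
40 42 [416. -71.  40.] [443. -54.  46.] [431. -58.  43.]
46 47 [417. -72.  46.] [444. -52.  52.] [431. -60.  49.]
52 32 [417. -72.  52.] [442. -55.  57.] [429. -61.  55.]
58 8 [417. -73.  58.] [443. -65.  63.] [419. -67.  61.]
64 23 [418. -77.  64.] [443. -44.  70.] [430. -46.  68.]
70 16 [421. -47.  70.] [440. -38.  76.] [429. -45.  74.]
76 32 [419. -72.  76.] [440. -37.  82.] [429. -42.  79.]
82 30 [420. -47.  82.] [440. -36.  88.] [430. -40.  85.]
88 35 [420. -48.  88.] [441. -34.  94.] [429. -39.  91.]
94 30 [421. -48.  94.] [441. -36. 100.] [431. -39.  97.]
100 8 [424. -41. 100.] [435. -37. 103.] [429. -38. 102.]
```

View pics/c2.png

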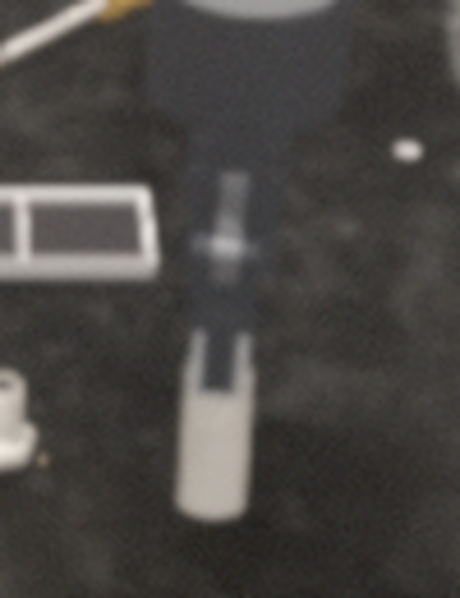

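The side crop shows the sleeve between or behind the near finger (tip near crop row 390) and possibly leaning. I'll compare it with the untouched picture.

Run:
```python
from station import ctrl
import pickle;from h import *
d=pickle.load(open("im0.pkl","rb"))
j=ctrl.get_image("side")
for im in(d["side"],j):
  p=cloud(im).reshape(-1,3)
  for lo in range(4,70,8):
    s=p[(abs(p[:,0]-.43)<.02)&(abs(p[:,1]+.058)<.03)&(p[:,2]>lo/1e3)&(p[:,2]<lo/1e3+.008)]
    c=s[abs(s[:,0]-.4295)<.006]
    if len(c)>3: print(lo,len(s),"mid y",np.round(np.median(c[:,1])*1e3,1),"x",np.round(np.percentile(s[:,0],[2,98])*1e3),"ymin",np.round(s[:,1].min()*1e3))
  print()
o=ctrl.get_obs();print(o["opening"],o["grip_force"],o["tool_pos"],ctrl.grip_point_offset)
```

```text
4 47 mid y -47.3 x [416. 440.] ymin -60.0
12 43 mid y -46.8 x [415. 441.] ymin -58.0
20 48 mid y -46.9 x [416. 441.] ymin -56.0
28 50 mid y -47.2 x [416. 442.] ymin -57.0
36 52 mid y -47.7 x [415. 442.] ymin -58.0
44 49 mid y -46.8 x [416. 441.] ymin -57.0
52 61 mid y -47.8 x [416. 441.] ymin -71.0
60 98 mid y -57.4 x [415. 442.] ymin -72.0

4 44 mid y -48.3 x [417. 443.] ymin -62.0
12 57 mid y -49.7 x [416. 441.] ymin -64.0
20 53 mid y -52.5 x [416. 441.] ymin -61.0
28 58 mid y -54.5 x [417. 442.] ymin -66.0
36 54 mid y -56.0 x [418. 443.] ymin -66.0
44 58 mid y -57.7 x [417. 444.] ymin -73.0
52 40 mid y -58.4 x [417. 442.] ymin -72.0
60 17 mid y -46.8 x [418. 443.] ymin -76.0
68 28 mid y -41.7 x [421. 440.] ymin -49.0

0.01985168309464386 4.5157504035159945 [ 0.43232097 -0.06052619  0.03953372] 0.0187
```

Request:
{"op": "send_rows", "data": {"rows": [[2.6, [0, 0, 0], 0], [3.2, [0, 0, 0], 0], [3.8, [0, 0, 0], 0], [4.4, [0, 0, 0], 0], [5, [0, 0, 0], 0], [5, [0, 0, 0], 0], [5, [0, 0, 0], 0]]}}

```text
t: 4.18
tool_pos: [0.4289, -0.0594, 0.0353]
tool_rot: [3.141, -0.001, 0.0]
contact_force: [0.1, -1.8, 2.7]
opening: 0.05
grip_force: 1.4
```

```bash
cat >> h.py <<'E'
def prof(im,x0,y0,zs):
  p=cloud(im).reshape(-1,3)
  for lo in zs:
    s=p[(abs(p[:,0]-x0)<.022)&(abs(p[:,1]-y0)<.05)&(p[:,2]>lo/1e3)&(p[:,2]<lo/1e3+.008)]
    c=s[abs(s[:,0]-x0)<.006]
    if len(c)>3: print(lo,len(s),"mid y",np.round(np.median(c[:,1])*1e3,1),"x",np.round(np.percentile(s[:,0],[2,98])*1e3),"ymin/max",np.round(s[:,1].min()*1e3),np.round(s[:,1].max()*1e3))
E
python3 - <<'E'
from station import ctrl
from h import *
i=ctrl.get_image("side");prof(i,.4295,-.058,range(4,110,8))
cv2.imwrite("pics/c3.png",cv2.resize(i["frame"][140:270,340:440,::-1],(460,598),interpolation=cv2.INTER_LANCZOS4))
o=ctrl.get_obs();print(o["opening"],o["contact_force"],o["tool_pos"],o["tool_rot"])
E
```

```text
4 18 mid y -50.6 x [415. 441.] ymin/max -63.0 -49.0
12 62 mid y -52.6 x [416. 441.] ymin/max -63.0 -49.0
20 62 mid y -55.9 x [415. 442.] ymin/max -71.0 -52.0
28 60 mid y -59.5 x [415. 441.] ymin/max -73.0 -54.0
36 50 mid y -63.0 x [415. 442.] ymin/max -80.0 -59.0
60 20 mid y -30.0 x [414. 435.] ymin/max -87.0 -28.0
68 26 mid y -27.6 x [416. 437.] ymin/max -31.0 -22.0
76 41 mid y -23.3 x [417. 437.] ymin/max -33.0 -20.0
84 45 mid y -22.4 x [417. 438.] ymin/max -35.0 -20.0
92 43 mid y -23.3 x [418. 438.] ymin/max -31.0 -20.0
100 7 mid y -22.2 x [422. 432.] ymin/max -22.0 -21.0
0.049643370243858044 [-0.29360162 -0.3258644   3.18771103] [ 0.42890605 -0.05938209  0.0353383 ] [ 3.14151157e+00 -1.19129086e-03  1.28508467e-04]
```

View pics/c3.png

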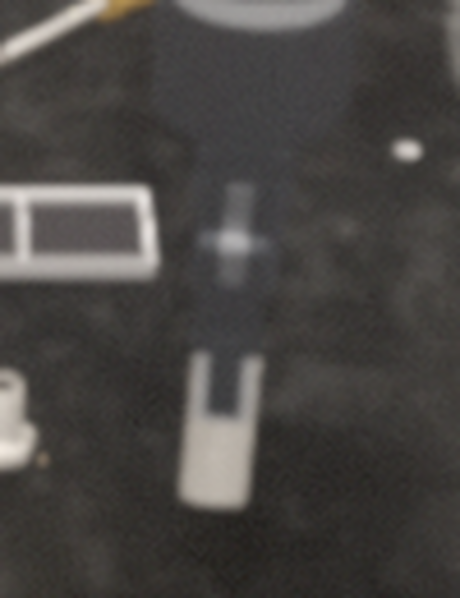

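The sleeve is between the fingers but leans about 20° on the far (-y) finger. I'll nudge the hand to +y to right it.

Request:
{"op": "send_rows", "data": {"rows": [[5, [0, -0.2, 0], 0], [5, [0, -0.2, 0], 0], [5, [0, -0.2, 0], 0], [5, [0, -0.2, 0], 0], [5, [0, 0, 0], 0], [5, [0, 0, 0], 0]]}}

```text
t: 4.97
tool_pos: [0.4297, -0.0514, 0.0362]
tool_rot: [3.141, -0.001, 0.003]
contact_force: [0.2, -0.8, 7.3]
opening: 0.05
grip_force: 3.1
```

Run:
```python
from station import ctrl
from h import *
i=ctrl.get_image("side");prof(i,.4295,-.058,range(4,110,8))
o=ctrl.get_obs();print(o["opening"],o["grip_force"],o["contact_force"],o["tool_pos"])
```

```text
4 34 mid y -49.7 x [415. 440.] ymin/max -61.0 -47.0
12 56 mid y -51.5 x [416. 441.] ymin/max -61.0 -48.0
20 62 mid y -53.7 x [416. 442.] ymin/max -69.0 -49.0
28 59 mid y -56.5 x [415. 440.] ymin/max -67.0 -54.0
36 34 mid y -58.4 x [416. 441.] ymin/max -71.0 -57.0
60 14 mid y -22.2 x [416. 441.] ymin/max -76.0 -20.0
68 27 mid y -17.0 x [418. 438.] ymin/max -24.0 -14.0
76 43 mid y -16.2 x [418. 438.] ymin/max -24.0 -13.0
84 48 mid y -14.9 x [417. 439.] ymin/max -24.0 -12.0
92 40 mid y -15.2 x [417. 437.] ymin/max -24.0 -12.0
100 11 mid y -14.4 x [421. 433.] ymin/max -15.0 -13.0
0.050035990733803645 3.0951322324108332 [-0.35457711  0.2463623   6.08507072] [ 0.429653   -0.05141942  0.03618322]
```

Request:
{"op": "send_rows", "data": {"rows": [[5, [0, -0.2, 0], 0], [5, [0, -0.2, 0], 0], [5, [0, -0.2, 0], 0], [5, [0, -0.2, 0], 0], [5, [0, -0.2, 0], 0], [5, [0, -0.2, 0], 0], [5, [0, 0, 0], 0], [5, [0, 0, 0], 0]]}}

```text
t: 6.02
tool_pos: [0.4297, -0.039, 0.0362]
tool_rot: [-3.141, 0.001, -0.003]
contact_force: [-0.3, 1.6, 6.7]
opening: 0.0498
grip_force: 3.2
```

Run:
```python
from station import ctrl
from h import *
i=ctrl.get_image("side");prof(i,.4295,-.058,range(4,110,8))
o=ctrl.get_obs();print(o["opening"],o["grip_force"],o["contact_force"],o["tool_pos"],o["wrist_torque"])
cv2.imwrite("pics/c4.png",cv2.resize(i["frame"][140:270,340:440,::-1],(460,598),interpolation=cv2.INTER_LANCZOS4))
```

```text
4 48 mid y -47.9 x [415. 442.] ymin/max -61.0 -45.0
12 55 mid y -48.8 x [416. 441.] ymin/max -61.0 -46.0
20 53 mid y -50.5 x [416. 441.] ymin/max -60.0 -48.0
28 49 mid y -51.2 x [415. 442.] ymin/max -63.0 -48.0
36 10 mid y -50.6 x [415. 439.] ymin/max -64.0 -50.0
60 14 mid y -9.8 x [415. 436.] ymin/max -67.0 -8.0
0.05011394956547579 3.2348034664755687 [-0.88767741  0.90739655  6.91065031] [ 0.4296532  -0.03902985  0.036175  ] [-0.0300235   0.02596653  0.0429102 ]
```

View pics/c4.png

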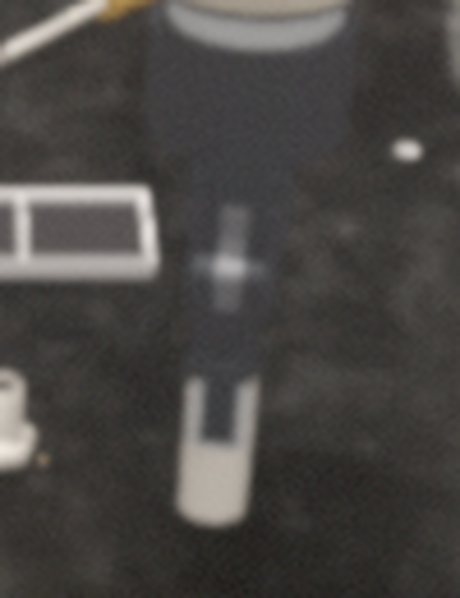

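The sleeve's tilt is down to about 7°. I'll lift slowly and check whether the sleeve stays down.

Request:
{"op": "send_rows", "data": {"rows": [[5, [0, 0, -0.3], 0], [5, [0, 0, -0.3], 0], [5, [0, 0, -0.4], 0], [5, [0, 0, -0.5], 0], [5, [0, 0, 0], 0]]}}

```text
t: 6.7
tool_pos: [0.4293, -0.0394, 0.0509]
tool_rot: [3.141, -0.001, 0.002]
contact_force: [-0.2, -0.3, -0.1]
opening: 0.0499
grip_force: 0.0
```

Run:
```python
from station import ctrl
from h import *
i=ctrl.get_image("side");prof(i,.4295,-.058,range(4,110,8))
o=ctrl.get_obs();print(o["opening"],o["grip_force"],o["contact_force"],o["tool_pos"],o["wrist_torque"])
```

```text
4 46 mid y -46.5 x [416. 442.] ymin/max -61.0 -44.0
12 48 mid y -46.0 x [415. 441.] ymin/max -58.0 -44.0
20 45 mid y -46.5 x [416. 441.] ymin/max -55.0 -44.0
28 48 mid y -46.6 x [416. 442.] ymin/max -56.0 -44.0
36 49 mid y -46.5 x [415. 442.] ymin/max -59.0 -45.0
44 49 mid y -46.3 x [416. 442.] ymin/max -57.0 -44.0
52 28 mid y -46.5 x [416. 441.] ymin/max -55.0 -45.0
76 12 mid y -9.5 x [420. 435.] ymin/max -12.0 -8.0
100 11 mid y -9.4 x [418. 437.] ymin/max -11.0 -8.0
0.04986197220438328 0.0 [ 0.05123937  0.13804446 -0.55108976] [ 0.42907053 -0.03938797  0.05059863] [0.0344314  0.04180176 0.00272329]
```

Run:
```python
from station import ctrl
from h import *
i=ctrl.get_image("side");p=cloud(i).reshape(-1,3)
s=p[(abs(p[:,0]-.4295)<.05)&(p[:,1]>-.035)&(p[:,1]<.05)&(p[:,2]>.02)]
for lo in range(20,130,6):
    c=s[(s[:,2]>lo/1e3)&(s[:,2]<(lo+6)/1e3)]
    if len(c)>1: print(lo,len(c),np.round(np.r_[c[:,0].min(),c[:,0].max(),c[:,1].min(),c[:,1].max()]*1e3))
cv2.imwrite("pics/c5.png",cv2.resize(i["frame"][60:270,320:460,::-1],(400,600),interpolation=cv2.INTER_LANCZOS4))
```

```text
80 20 [418. 438. -11.  -7.]
86 25 [416. 438. -10.  -2.]
92 38 [417. 438. -12.  -1.]
98 36 [417. 437. -11.  -0.]
104 33 [416. 437. -12.   1.]
110 33 [416. 438.  -9.  -0.]
116 2 [422. 434.  -2.  -2.]
122 5 [414. 432.  -8.  14.]
128 45 [415. 441. -12.  18.]
```

View pics/c5.png

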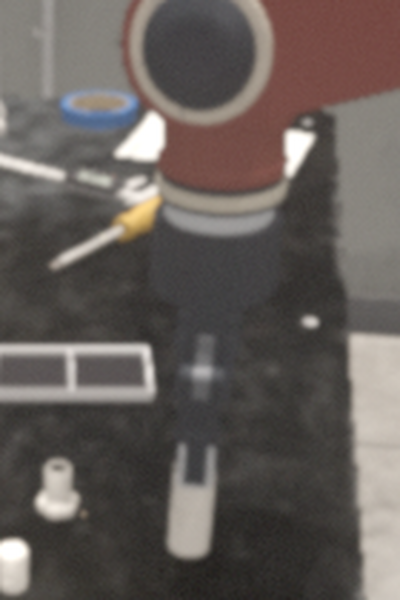

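Run:
```python
from station import ctrl
from h import *
i=ctrl.get_image("side")
for y in (-.014,-.010):
  for z in (.04,.05,.055,.06,.065,.07,.08): print(y,z,np.round(proj(i,[.429,y,z]),1))
print("far", [np.round(proj(i,[.429,-.064,z]),1) for z in(.05,.06,.07,.08)])
g=cv2.cvtColor(i["frame"],cv2.COLOR_RGB2GRAY);print(g[200:245,388].tolist())
```

```text
-0.014 0.04 [385.3 247.1]
-0.014 0.05 [385.7 242.8]
-0.014 0.055 [385.8 240.6]
-0.014 0.06 [386.  238.4]
-0.014 0.065 [386.2 236.1]
-0.014 0.07 [386.4 233.9]
-0.014 0.08 [386.8 229.3]
-0.01 0.04 [385.2 248.4]
-0.01 0.05 [385.5 244. ]
-0.01 0.055 [385.7 241.8]
-0.01 0.06 [385.9 239.6]
-0.01 0.065 [386.1 237.4]
-0.01 0.07 [386.2 235.1]
-0.01 0.08 [386.6 230.5]
far [array([387.5, 228.1]), array([387.8, 223.7]), array([388.2, 219.4]), array([388.5, 214.9])]
[73, 63, 63, 61, 63, 59, 62, 61, 59, 62, 60, 66, 66, 66, 59, 61, 62, 60, 62, 61, 64, 66, 62, 62, 62, 63, 63, 66, 75, 106, 141, 164, 174, 178, 177, 178, 179, 179, 180, 179, 177, 177, 177, 178, 176]
```

The near fingertip's edge is at row 229, which puts the real tip at z≈80 mm when the TCP reads 51. So the fingers end about 27–29 mm above the reported TCP height, and the first close only caught the sleeve's rim. I'll re-centre, go lower while watching the force, and check again.

Request:
{"op": "send_rows", "data": {"rows": [[5, [0, 1, 0], 0], [5, [0, 0.9, 0], 0], [5, [0, 0, 0], 0], [5, [0, 0, 1], 0], [5, [0, 0, 1], 0], [5, [0, 0, 1], 0], [5, [0, 0, 0.5], 0], [5, [0, 0, 0], 0], [5, [0, 0, 0], 0]]}}

```text
t: 7.98
tool_pos: [0.4292, -0.0584, 0.0156]
tool_rot: [3.141, -0.001, 0.001]
contact_force: [0.5, -0.0, -0.5]
opening: 0.0497
grip_force: 0.0
```

```bash
cat >> h.py <<'E'
def tiprow(i,x,y,zs): return [(z,np.round(proj(i,[x,y,z]),1).tolist()) for z in zs]
E
python3 - <<'E'
from station import ctrl
from h import *
i=ctrl.get_image("side");prof(i,.4295,-.058,range(4,150,8))
o=ctrl.get_obs();print(o["opening"],o["contact_force"],o["tool_pos"])
g=cv2.cvtColor(i["frame"],cv2.COLOR_RGB2GRAY)
for u in(384,387,390): print(g[215:262,u].tolist())
print(tiprow(i,.429,-.031,(.02,.03,.04,.05,.06)))
E
```

```text
4 48 mid y -46.8 x [416. 442.] ymin/max -58.0 -45.0
12 42 mid y -46.4 x [415. 441.] ymin/max -59.0 -45.0
20 52 mid y -46.3 x [416. 441.] ymin/max -56.0 -44.0
28 30 mid y -47.0 x [416. 442.] ymin/max -60.0 -45.0
44 27 mid y -28.7 x [416. 441.] ymin/max -55.0 -26.0
52 48 mid y -22.6 x [416. 441.] ymin/max -59.0 -20.0
60 47 mid y -22.4 x [417. 442.] ymin/max -56.0 -19.0
68 47 mid y -21.6 x [418. 438.] ymin/max -30.0 -20.0
76 17 mid y -21.9 x [418. 436.] ymin/max -28.0 -20.0
92 11 mid y -22.8 x [414. 434.] ymin/max -86.0 -8.0
100 18 mid y -11.0 x [416. 434.] ymin/max -80.0 -8.0
132 48 mid y -24.2 x [409. 445.] ymin/max -70.0 -23.0
140 91 mid y -19.0 x [408. 446.] ymin/max -70.0 -18.0
148 107 mid y -18.4 x [409. 446.] ymin/max -69.0 -9.0
0.05004188537445881 [-1.01499687  0.2117727   0.65067807] [ 0.4292384  -0.05843031  0.01571309]
[61, 61, 60, 60, 58, 62, 63, 62, 66, 67, 73, 92, 107, 113, 113, 108, 105, 104, 103, 100, 97, 96, 94, 105, 128, 155, 168, 172, 173, 173, 176, 176, 176, 176, 177, 175, 176, 176, 168, 142, 100, 58, 41, 39, 40, 40, 39]
[61, 61, 58, 61, 60, 62, 62, 64, 69, 65, 61, 62, 61, 64, 60, 62, 59, 62, 61, 63, 62, 65, 64, 79, 113, 145, 167, 174, 177, 176, 178, 177, 177, 177, 179, 178, 178, 176, 170, 145, 104, 61, 38, 34, 38, 39, 39]
[58, 61, 62, 62, 58, 62, 61, 64, 66, 66, 65, 62, 64, 74, 76, 79, 81, 83, 85, 88, 90, 91, 94, 103, 121, 147, 165, 173, 176, 175, 175, 176, 174, 175, 174, 174, 173, 168, 151, 121, 76, 46, 40, 33, 36, 36, 40]
[(0.02, [385.2, 250.4]), (0.03, [385.6, 246.2]), (0.04, [385.9, 242.0]), (0.05, [386.3, 237.6]), (0.06, [386.7, 233.2])]
```

Tips are now at z≈47 and the sleeve is still upright. I'll go another 1 cm down and close fully.

Request:
{"op": "send_rows", "data": {"rows": [[5, [0, 0, 0.5], 0], [5, [0, 0, 0.5], 0], [5, [0, 0, 0], 0], [4, [0, 0, 0], 0], [3.4, [0, 0, 0], 0], [2.8, [0, 0, 0], 0], [1, [0, 0, 0], 0], [0, [0, 0, 0], 0], [0, [0, 0, 0], 0], [0, [0, 0, 0], 0]], "newtons": 40}}

```text
t: 9.28
tool_pos: [0.4292, -0.0585, 0.0056]
tool_rot: [3.141, -0.001, 0.001]
contact_force: [-0.1, -1.9, 2.6]
opening: 0.0269
grip_force: 39.4
```

Run:
```python
from station import ctrl
from h import *
i=ctrl.get_image("side");prof(i,.4295,-.058,range(4,110,8))
o=ctrl.get_obs();print(o["opening"],o["grip_force"],o["contact_force"],o["tool_pos"])
```

```text
4 48 mid y -47.3 x [417. 442.] ymin/max -59.0 -44.0
12 43 mid y -46.7 x [415. 441.] ymin/max -59.0 -45.0
20 45 mid y -46.8 x [416. 441.] ymin/max -57.0 -43.0
28 20 mid y -41.0 x [417. 442.] ymin/max -59.0 -39.0
36 41 mid y -37.0 x [415. 442.] ymin/max -59.0 -33.0
44 45 mid y -33.9 x [416. 441.] ymin/max -57.0 -31.0
52 51 mid y -33.3 x [417. 441.] ymin/max -56.0 -30.0
60 31 mid y -34.8 x [419. 442.] ymin/max -61.0 -31.0
76 22 mid y -16.2 x [415. 440.] ymin/max -37.0 -14.0
84 56 mid y -16.7 x [415. 439.] ymin/max -74.0 -11.0
108 28 mid y -9.7 x [411. 443.] ymin/max -40.0 -8.0
0.02650703490376911 39.433584809303284 [-0.12494391 -1.11989875  3.09075595] [ 0.42916717 -0.05851933  0.00561045]
```

The sleeve is held at 39 N and upright. Now lifting and carrying it over compartment 1.

Request:
{"op": "send_rows", "data": {"rows": [[0, [0, 0, -1], 0], [0, [0, 0, -2.5], 0], [0, [0, 0, -3], 0], [0, [0, 0, -3], 0], [0, [0, 0, -3], 0], [0, [0.9, -2, 0], 0], [0, [2, -4, 0], 0], [0, [2, -4, 0], 0], [0, [2, -4, 0], 0], [0, [2, -4, 0], 0]]}}

```text
t: 10.58
tool_pos: [0.5177, 0.1231, 0.1298]
tool_rot: [-3.142, 0.001, 0.002]
contact_force: [0.1, -0.2, -2.3]
opening: 0.0267
grip_force: 39.8
```

Request:
{"op": "send_rows", "data": {"rows": [[0, [2, -4, 0], 0], [0, [2, -4, 0], 0], [0, [2, -4, 0], 0], [0, [2, -4, 0], 0], [0, [1, -2.1, 0], 0], [0, [0, 0, 0], 0], [0, [0, 0, 3], 0], [0, [0, 0, 3], 0], [0, [0, 0, 2], 0], [0, [0, 0, 0], 0]]}}

```text
t: 11.82
tool_pos: [0.6061, 0.3013, 0.0478]
tool_rot: [3.14, -0.002, -0.008]
contact_force: [1.0, 0.4, -2.1]
opening: 0.0267
grip_force: 40.0
```

Run:
```python
from station import ctrl
from h import *
i=ctrl.get_image("side")
o=ctrl.get_obs();print(o["opening"],o["grip_force"],o["contact_force"],o["tool_pos"])
cv2.imwrite("pics/c6.png",i["frame"][200:440,130:450,::-1])
```

```text
0.026860756853397734 39.95671033859253 [ 0.45223386 -0.31067884 -1.91313674] [0.60755332 0.30188837 0.0497609 ]
```

View pics/c6.png

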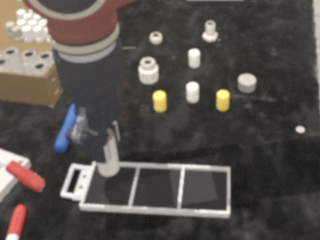

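The sleeve hangs over compartment 1 at crop (108,165), clear of the walls. Lowering it now.

Request:
{"op": "send_rows", "data": {"rows": [[0, [0, 0, 1.5], 0], [0, [0, 0, 1.2], 0], [0, [0, 0, 0.7], 0], [0, [0, 0, 0.3], 0], [0, [0, 0, 0.2], 0], [0, [0, 0, 0.15], 0], [0, [0, 0, 0], 0], [0, [0, 0, 0], 0]]}}

```text
t: 12.88
tool_pos: [0.6083, 0.3026, 0.0101]
tool_rot: [-3.141, 0.001, -0.001]
contact_force: [-0.2, -0.2, -2.6]
opening: 0.027
grip_force: 40.0
```

Request:
{"op": "send_rows", "data": {"rows": [[0, [0, 0, 0.1], 0], [0, [0, 0, 0.05], 0], [0, [0, 0, 0], 0], [2.8, [0, 0, 0], 0], [3.2, [0, 0, 0], 0], [3.6, [0, 0, 0], 0], [4.2, [0, 0, 0], 0], [4.2, [0, 0, -1], 0], [4.2, [0, 0, -2], 0], [4.2, [0, 0, -3], 0]]}}

```text
t: 14.12
tool_pos: [0.6079, 0.3024, 0.0695]
tool_rot: [3.141, -0.001, -0.001]
contact_force: [0.5, -0.2, 0.7]
opening: 0.042
grip_force: 0.0
```

Run:
```python
from station import ctrl
from h import *
i=ctrl.get_image("side")
o=ctrl.get_obs();print(o["opening"],o["contact_force"],o["tool_pos"])
prof(i,.6085,.303,range(4,100,8))
```

```text
0.04193068917807882 [2.17968514 0.99032998 3.58078462] [0.61130296 0.30376218 0.07580598]
4 348 mid y 314.7 x [588. 629.] ymin/max 260.0 342.0
12 80 mid y 314.5 x [595. 618.] ymin/max 293.0 316.0
20 68 mid y 314.6 x [595. 618.] ymin/max 300.0 316.0
28 82 mid y 314.5 x [595. 619.] ymin/max 297.0 315.0
36 85 mid y 314.4 x [595. 618.] ymin/max 297.0 316.0
44 81 mid y 314.2 x [595. 617.] ymin/max 295.0 316.0
52 115 mid y 313.3 x [595. 617.] ymin/max 293.0 316.0
60 146 mid y 313.1 x [595. 620.] ymin/max 288.0 317.0
68 99 mid y 309.3 x [596. 618.] ymin/max 289.0 316.0
92 15 mid y 279.9 x [598. 613.] ymin/max 278.0 329.0
```

The sleeve stands upright in compartment 1 at about (607,301). Next is the flanged body.

Request:
{"op": "send_rows", "data": {"rows": [[4.2, [-0.82, 3.91, 0], 0], [4.2, [-0.82, 3.91, 0], 0], [4.2, [-0.82, 3.91, 0], 0], [4.2, [-0.82, 3.91, 0], 0], [4.2, [-0.82, 3.91, 0], 0], [4.2, [-0.82, 3.91, 0], 0], [4.2, [-0.82, 3.91, 0], 0], [4.2, [-0.82, 3.91, 0], 0], [4.2, [-0.82, 3.91, 0], 0], [4.2, [-0.82, 3.91, 0], 0]]}}

```text
t: 15.42
tool_pos: [0.5262, -0.0899, 0.0698]
tool_rot: [3.141, -0.001, 0.004]
contact_force: [0.4, 0.4, 1.1]
opening: 0.042
grip_force: 0.0
```

Request:
{"op": "send_rows", "data": {"rows": [[4.2, [0, 0, 0], 0], [4.2, [0, 0, 2], 0], [4.2, [0, 0, 2], 0], [4.2, [0, 0, 1.3], 0], [4.2, [0, 0, 0], 0], [4.2, [0, 0, 0], 0]]}}

```text
t: 16.18
tool_pos: [0.5266, -0.0883, 0.0162]
tool_rot: [3.141, -0.001, 0.002]
contact_force: [0.4, 0.1, 0.2]
opening: 0.0423
grip_force: 0.0
```

Run:
```python
from station import ctrl
from h import *
i=ctrl.get_image("side")
o=ctrl.get_obs();print(o["opening"],o["contact_force"],o["tool_pos"])
cv2.imwrite("pics/c7.png",cv2.resize(i["frame"][100:270,270:430,::-1],(560,595),interpolation=cv2.INTER_CUBIC))
prof(i,.5265,-.0885,range(4,100,8))
print(tiprow(i,.5265,o["tool_pos"][1]+.023,(.02,.03,.04,.05,.06)))
```

```text
0.04190056507512218 [-0.54275685 -0.04038728  0.42302641] [ 0.52673728 -0.08846349  0.01638003]
4 67 mid y -80.7 x [513. 539.] ymin/max -101.0 -73.0
12 28 mid y -83.1 x [517. 534.] ymin/max -89.0 -80.0
20 27 mid y -83.3 x [517. 534.] ymin/max -90.0 -80.0
28 12 mid y -82.6 x [518. 534.] ymin/max -87.0 -81.0
44 29 mid y -62.0 x [514. 534.] ymin/max -118.0 -60.0
52 47 mid y -56.1 x [514. 534.] ymin/max -117.0 -54.0
60 46 mid y -55.1 x [514. 534.] ymin/max -114.0 -52.0
68 45 mid y -55.7 x [514. 534.] ymin/max -115.0 -51.0
76 30 mid y -55.2 x [514. 532.] ymin/max -113.0 -53.0
92 36 mid y -40.6 x [512. 537.] ymin/max -118.0 -39.0
[(0.02, [337.9, 235.7]), (0.03, [337.9, 231.6]), (0.04, [338.0, 227.5]), (0.05, [338.0, 223.2]), (0.06, [338.0, 219.0])]
```

View pics/c7.png

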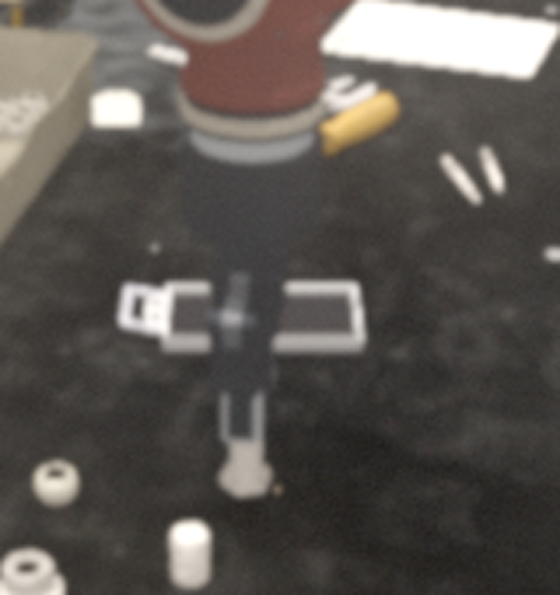

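The finger's lower edge is at crop row 440, so the tip is at z≈44 with the TCP at 16 mm. That is the same 28 mm offset, and the hand is centred over the tube. Going down 2.7 cm and closing.

Request:
{"op": "send_rows", "data": {"rows": [[4.2, [0, 0, 1], 0], [4.2, [0, 0, 1], 0], [4.2, [0, 0, 0.7], 0], [4.2, [0, 0, 0], 0], [3.2, [0, 0, 0], 0], [2.4, [0, 0, 0], 0], [1.6, [0, 0, 0], 0], [0, [0, 0, 0], 0], [0, [0, 0, 0], 0], [0, [0, 0, 0], 0]]}}

```text
t: 17.48
tool_pos: [0.5263, -0.0886, -0.0111]
tool_rot: [3.141, -0.001, 0.001]
contact_force: [-0.5, 0.2, 4.8]
opening: 0.0157
grip_force: 39.3
```

Request:
{"op": "send_rows", "data": {"rows": [[0, [0, 0, -1], 0], [0, [0, 0, -2], 0], [0, [0, 0, -3], 0], [0, [0, 0, -3], 0], [0, [0, 0, 0], 0], [0, [0, 0, 0], 0]]}}

```text
t: 18.23
tool_pos: [0.5249, -0.0881, 0.0769]
tool_rot: [-3.141, 0.001, 0.003]
contact_force: [-0.4, 0.5, -0.9]
opening: 0.016
grip_force: 39.2
```

Run:
```python
from station import ctrl
from h import *
i=ctrl.get_image("side")
o=ctrl.get_obs();print(o["opening"],o["grip_force"],o["contact_force"],o["tool_pos"])
prof(i,.5265,-.0885,range(40,150,8))
```

```text
0.015524175500561907 39.241689787231735 [-0.25041838 -0.30990875 -1.15344015] [ 0.52449141 -0.08799189  0.07636836]
88 76 mid y -76.6 x [511. 538.] ymin/max -97.0 -72.0
96 20 mid y -81.2 x [515. 535.] ymin/max -89.0 -77.0
104 32 mid y -74.8 x [513. 532.] ymin/max -99.0 -69.0
112 41 mid y -68.8 x [512. 532.] ymin/max -99.0 -66.0
120 45 mid y -68.7 x [512. 532.] ymin/max -100.0 -66.0
128 49 mid y -69.1 x [512. 532.] ymin/max -99.0 -66.0
136 29 mid y -68.8 x [512. 532.] ymin/max -101.0 -65.0
144 23 mid y -52.6 x [509. 534.] ymin/max -104.0 -51.0
```

The flanged body is held upright. Carrying it to compartment 2.

Request:
{"op": "send_rows", "data": {"rows": [[0, [0.17, -3.84, 0], 0], [0, [0.17, -3.84, 0], 0], [0, [0.17, -3.84, 0], 0], [0, [0.17, -3.84, 0], 0], [0, [0.17, -3.84, 0], 0], [0, [0.17, -3.84, 0], 0], [0, [0.17, -3.84, 0], 0], [0, [0.17, -3.84, 0], 0], [0, [0.17, -3.84, 0], 0], [0, [0.17, -3.84, 0], 0]]}}

```text
t: 19.52
tool_pos: [0.5418, 0.2963, 0.0759]
tool_rot: [3.14, -0.001, -0.005]
contact_force: [0.7, 1.2, -1.1]
opening: 0.0156
grip_force: 39.3
```

Request:
{"op": "send_rows", "data": {"rows": [[0, [0, 0, 0], 0], [0, [0, 0, 0], 0], [0, [0, 0, 2], 0], [0, [0, 0, 2], 0], [0, [0, 0, 2], 0], [0, [0, 0, 1.5], 0], [0, [0, 0, 0.5], 0], [0, [0, 0, 0.3], 0], [0, [0, 0, 0], 0], [0, [0, 0, 0], 0]]}}

```text
t: 20.78
tool_pos: [0.5437, 0.2959, -0.0038]
tool_rot: [-3.141, 0.001, -0.002]
contact_force: [-1.2, 0.3, -0.6]
opening: 0.0158
grip_force: 39.4
```

Request:
{"op": "send_rows", "data": {"rows": [[0, [0, 0, 0.2], 0], [0, [0, 0, 0.1], 0], [0, [0, 0, 0.05], 0], [0, [0, 0, 0], 0], [1.7, [0, 0, 0], 0], [2.1, [0, 0, 0], 0], [2.6, [0, 0, 0], 0], [3.2, [0, 0, 0], 0], [3.6, [0, 0, 0], 0], [3.6, [0, 0, -1], 0]]}}

```text
t: 22.02
tool_pos: [0.5422, 0.2952, 0.001]
tool_rot: [3.141, -0.001, -0.003]
contact_force: [-0.1, -0.2, 0.8]
opening: 0.0359
grip_force: 0.0
```

Request:
{"op": "send_rows", "data": {"rows": [[3.6, [0, 0, -3], 0], [3.6, [0, 0, -3.5], 0], [3.6, [0, 0, 0], 0], [3.6, [0, 0, 0], 0]]}}

```text
t: 22.52
tool_pos: [0.5429, 0.2955, 0.0666]
tool_rot: [3.142, -0.001, -0.0]
contact_force: [0.1, -0.7, 0.2]
opening: 0.0358
grip_force: 0.0
```

Run:
```python
from station import ctrl
from h import *
i=ctrl.get_image("side")
o=ctrl.get_obs();print(o["opening"],o["contact_force"],o["tool_pos"])
prof(i,.5435,.296,range(4,60,8))
cv2.imwrite("pics/c8.png",cv2.resize(i["frame"][230:440,180:400,::-1],(628,600),interpolation=cv2.INTER_CUBIC))
```

```text
0.035773734946387865 [ 0.24345903 -0.39354505 -1.6840332 ] [0.54227884 0.29524102 0.06567816]
4 509 mid y 306.9 x [523. 565.] ymin/max 253.0 335.0
12 65 mid y 302.5 x [534. 553.] ymin/max 285.0 307.0
20 58 mid y 302.0 x [535. 551.] ymin/max 288.0 304.0
28 76 mid y 293.3 x [535. 550.] ymin/max 287.0 304.0
36 86 mid y 296.3 x [535. 551.] ymin/max 286.0 304.0
```

View pics/c8.png

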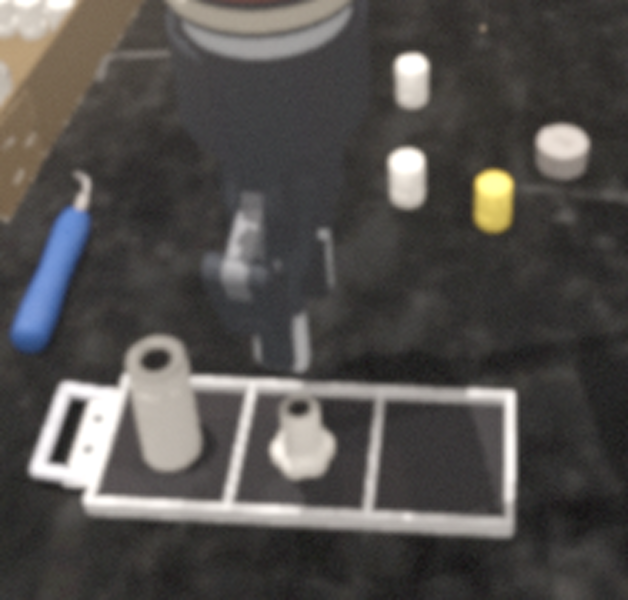

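The sleeve at (165,400) and the flanged body at (302,440) are upright in compartments 1 and 2. Next is cap 1.

Request:
{"op": "send_rows", "data": {"rows": [[4.2, [-0.25, 3.25, 0], 0], [4.2, [-0.25, 3.25, 0], 0], [4.2, [-0.25, 3.25, 0], 0], [4.2, [-0.25, 3.25, 0], 0], [4.2, [-0.25, 3.25, 0], 0], [4.2, [-0.25, 3.25, 0], 0], [4.2, [0, 0, 0], 0], [4.2, [0, 0, 2], 0], [4.2, [0, 0, 2], 0], [4.2, [0, 0, 0], 0]]}}

```text
t: 23.82
tool_pos: [0.5251, 0.1014, 0.0231]
tool_rot: [3.141, 0.001, -0.011]
contact_force: [0.3, -0.2, -0.1]
opening: 0.042
grip_force: 0.0
```

Request:
{"op": "send_rows", "data": {"rows": [[4.2, [0, 0, 1.5], 0], [4.2, [0, 0, 1.5], 0], [4.2, [0, 0, 1.3], 0], [4.2, [0, 0, 0], 0], [3.2, [0, 0, 0], 0], [2.6, [0, 0, 0], 0], [1.8, [0, 0, 0], 0], [0, [0, 0, 0], 0], [0, [0, 0, 0], 0], [0, [0, 0, 0], 0]]}}

```text
t: 25.08
tool_pos: [0.5287, 0.1006, -0.0153]
tool_rot: [-3.142, 0.001, -0.002]
contact_force: [-0.7, 0.3, 5.0]
opening: 0.0183
grip_force: 39.0
```

Request:
{"op": "send_rows", "data": {"rows": [[0, [0, 0, -1], 0], [0, [0, 0, -2.5], 0], [0, [0, 0, -2.5], 0], [0, [-0.85, -3.1, 0], 0], [0, [-0.85, -3.1, 0], 0], [0, [-0.85, -3.1, 0], 0], [0, [-0.85, -3.1, 0], 0], [0, [-0.85, -3.1, 0], 0], [0, [-0.85, -3.2, 0], 0], [0, [0, 0, 0], 0]]}}

```text
t: 26.32
tool_pos: [0.4762, 0.289, 0.0437]
tool_rot: [3.142, 0.004, -0.001]
contact_force: [0.4, -1.0, -1.1]
opening: 0.0182
grip_force: 39.2
```

Request:
{"op": "send_rows", "data": {"rows": [[0, [0, 0, 0], 0], [0, [0, 0, 2], 0], [0, [0, 0, 1.5], 0], [0, [0, 0, 1], 0], [0, [0, 0, 0.5], 0], [0, [0, 0, 0.3], 0], [0, [0, 0, 0], 0], [0, [0, 0, 0], 0]]}}

```text
t: 27.32
tool_pos: [0.4776, 0.2879, -0.0086]
tool_rot: [-3.141, 0.001, -0.002]
contact_force: [-0.9, 0.2, -1.2]
opening: 0.018
grip_force: 39.2
```

Request:
{"op": "send_rows", "data": {"rows": [[0, [0, 0, 0.15], 0], [0, [0, 0, 0.1], 0], [0, [0, 0, 0.05], 0], [0, [0, 0, 0], 0], [2.0, [0, 0, 0], 0], [2.4, [0, 0, 0], 0], [2.9, [0, 0, 0], 0], [3.5, [0, 0, 0], 0], [3.6, [0, 0, -1], 0], [4.6, [0, 0, -3], 0]]}}

```text
t: 28.58
tool_pos: [0.4756, 0.287, 0.0269]
tool_rot: [3.14, -0.001, -0.006]
contact_force: [1.1, 0.1, -0.7]
opening: 0.0461
grip_force: 0.0
```

Request:
{"op": "send_rows", "data": {"rows": [[4.6, [0, 0, -3.5], 0], [5.2, [0, 0, 0], 0], [5.2, [0, 0, 0], 0]]}}

```text
t: 28.95
tool_pos: [0.4769, 0.2875, 0.0627]
tool_rot: [3.142, -0.001, -0.0]
contact_force: [1.1, -0.4, -1.3]
opening: 0.0521
grip_force: 0.0
```

Run:
```python
from station import ctrl
from h import *
i=ctrl.get_image("side")
o=ctrl.get_obs();print(o["opening"],o["contact_force"],o["tool_pos"])
prof(i,.4775,.288,range(4,40,8))
j=ctrl.get_image("top")
for n in("boss","cap2"):print(n,*part(j,i,S[n][:2],S[n][2]))
```

```text
0.05188035732051325 [ 0.12842962 -0.14623146  0.1820114 ] [0.47633759 0.28727243 0.06185878]
4 405 mid y 301.5 x [457. 498.] ymin/max 246.0 327.0
12 53 mid y 295.1 x [467. 486.] ymin/max 286.0 297.0
20 55 mid y 295.6 x [467. 486.] ymin/max 286.0 297.0
28 160 mid y 288.4 x [468. 486.] ymin/max 279.0 297.0
boss [613.2  59.7  40. ] [(224, np.float64(46.0), array([618.1,  59.9]), array([25., 25.])), (365, np.float64(41.0), array([617.6,  59.1]), array([27., 27.]))]
cap2 [541.4   6.4  30. ] [(96, np.float64(36.0), array([542.7,   5.4]), array([19., 18.])), (0, 0, None, None)]
```

Cap 1 is upright in compartment 3. Next is the boss.

Request:
{"op": "send_rows", "data": {"rows": [[5.2, [1.75, 2.85, 0], 0], [5.2, [1.75, 2.85, 0], 0], [5.2, [1.75, 2.85, 0], 0], [5.2, [1.75, 2.85, 0], 0], [5.2, [1.75, 2.85, 0], 0], [5.2, [1.75, 2.85, 0], 0], [5.2, [1.75, 2.85, 0], 0], [5.2, [1.75, 2.85, 0], 0], [5.2, [0, 0, 0], 0], [5.2, [0, 0, 0], 0]]}}

```text
t: 30.3
tool_pos: [0.6159, 0.0599, 0.0615]
tool_rot: [-3.141, 0.001, 0.004]
contact_force: [-0.5, 0.2, 0.4]
opening: 0.0516
grip_force: 0.0
```

Request:
{"op": "send_rows", "data": {"rows": [[5.2, [0, 0, 2], 0], [5.2, [0, 0, 2], 0], [5.2, [0, 0, 1.5], 0], [5.2, [0, 0, 1], 0], [5.2, [0, 0, 1], 0], [5.2, [0, 0, 0.7], 0], [5.2, [0, 0, 0], 0], [5.2, [0, 0, 0], 0]]}}

```text
t: 31.3
tool_pos: [0.6175, 0.0595, -0.0186]
tool_rot: [-3.142, 0.001, -0.002]
contact_force: [-0.5, 0.1, 0.6]
opening: 0.052
grip_force: 0.0
```

Request:
{"op": "send_rows", "data": {"rows": [[4.4, [0, 0, 0], 0], [3.8, [0, 0, 0], 0], [3.2, [0, 0, 0], 0], [1, [0, 0, 0], 0], [0, [0, 0, 0], 0], [0, [0, 0, 0], 0], [0, [0, 0, 0], 0]], "newtons": 50}}

```text
t: 32.17
tool_pos: [0.6173, 0.0595, -0.0185]
tool_rot: [3.141, -0.001, 0.001]
contact_force: [-1.7, -1.0, 5.7]
opening: 0.0315
grip_force: 49.6
```

Request:
{"op": "send_rows", "data": {"rows": [[0, [0, 0, -1], 0], [0, [0, 0, -2.5], 0], [0, [0, 0, -3], 0], [0, [0, 0, -3], 0], [0, [0, 0, 0], 0], [0, [0, 0, 0], 0]]}}

```text
t: 32.92
tool_pos: [0.6158, 0.0596, 0.0741]
tool_rot: [-3.141, 0.001, 0.004]
contact_force: [-0.6, -0.9, -2.3]
opening: 0.031
grip_force: 50.0
```

Run:
```python
from station import ctrl
from h import *
i=ctrl.get_image("side")
o=ctrl.get_obs();print(o["opening"],o["grip_force"],o["contact_force"],o["tool_pos"])
cv2.imwrite("pics/c9.png",cv2.resize(i["frame"][130:330,200:400,::-1],(590,590),interpolation=cv2.INTER_CUBIC))
prof(i,.6175,.0595,range(60,150,8))
```

```text
0.03133459274540676 49.95588903897442 [ 0.06104935 -0.34228805 -2.8841061 ] [0.61540973 0.05956458 0.07351338]
92 45 mid y 74.2 x [599. 628.] ymin/max 55.0 75.0
100 51 mid y 80.1 x [599. 631.] ymin/max 41.0 83.0
108 78 mid y 86.7 x [600. 625.] ymin/max 41.0 88.0
116 90 mid y 86.3 x [600. 622.] ymin/max 39.0 89.0
124 105 mid y 86.4 x [603. 624.] ymin/max 38.0 89.0
132 68 mid y 86.1 x [603. 621.] ymin/max 32.0 89.0
148 114 mid y 104.0 x [600. 624.] ymin/max 15.0 108.0
```

View pics/c9.png

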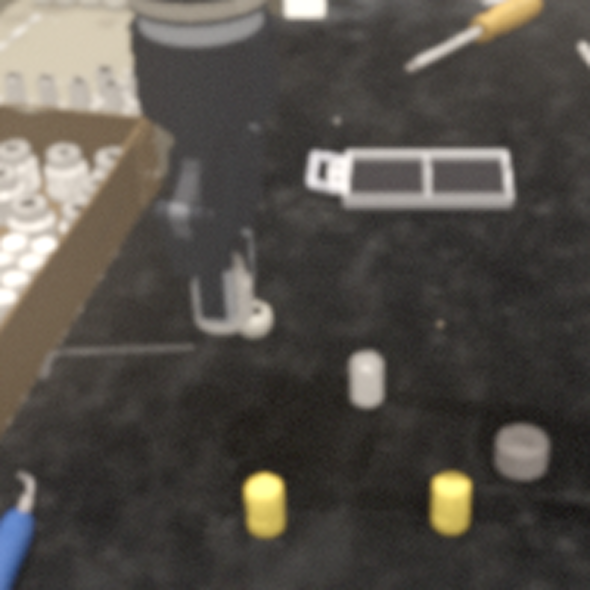

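The boss hangs in the fingers at (218,310). Carrying it to tray two and turning to align with the tray.

Request:
{"op": "send_rows", "data": {"rows": [[0, [-0.42, 3.74, 0], 0], [0, [-0.42, 3.74, 0], 0], [0, [-0.42, 3.74, 0], 0], [0, [-0.42, 3.74, 0], 0], [0, [-0.42, 3.74, 0], 0], [0, [-0.42, 3.74, 0], 0], [0, [-0.42, 3.74, 0], 0], [0, [-0.42, 3.74, 0], 0], [0, [-0.42, 3.74, 0], 0], [0, [0, 0, 0], 0]]}}

```text
t: 34.22
tool_pos: [0.5773, -0.2788, 0.0736]
tool_rot: [-3.14, 0.006, 0.004]
contact_force: [-0.1, 1.6, -2.1]
opening: 0.0315
grip_force: 50.2
```

Request:
{"op": "send_rows", "data": {"rows": [[0, [0, 0, 0], -4.5], [0, [0, 0, 0], -4.5], [0, [0, 0, 2], 0], [0, [0, 0, 2], 0], [0, [0, 0, 2], 0], [0, [0, 0, 1.5], 0], [0, [0, 0, 0.8], 0], [0, [0, 0, 0.4], 0], [0, [0, 0, 0], 0], [0, [0, 0, 0], 0]]}}

```text
t: 35.48
tool_pos: [0.5795, -0.2775, -0.0103]
tool_rot: [3.131, 0.245, 0.002]
contact_force: [-0.5, -1.0, -2.5]
opening: 0.0313
grip_force: 50.2
```

Request:
{"op": "send_rows", "data": {"rows": [[0, [0, 0, 0.25], 0], [0, [0, 0, 0.1], 0], [0, [0, 0, 0.1], 0], [0, [0, 0, 0], 0], [3.4, [0, 0, 0], 0], [3.6, [0, 0, 0], 0], [3.8, [0, 0, 0], 0], [4.0, [0, 0, 0], 0], [4.0, [0, 0, 0], 0], [4.0, [0, 0, -1], 0]]}}

```text
t: 36.72
tool_pos: [0.5781, -0.2765, -0.0064]
tool_rot: [-3.131, -0.245, 0.003]
contact_force: [-0.6, 0.5, -0.4]
opening: 0.0399
grip_force: 0.0
```

Request:
{"op": "send_rows", "data": {"rows": [[4.2, [0, 0, -2], 0], [4.2, [0, 0, -3.5], 0], [4.2, [0, 0, -2], 4.5], [4.2, [0, 0, 0], 4.5], [4.2, [0, 0, 0], 0], [4.2, [0, 0, 0], 0]]}}

```text
t: 37.48
tool_pos: [0.5789, -0.2771, 0.0698]
tool_rot: [3.141, 0.001, 0.0]
contact_force: [-0.9, 0.5, -0.6]
opening: 0.0419
grip_force: 0.0
```

Run:
```python
from station import ctrl
from h import *
i=ctrl.get_image("side")
o=ctrl.get_obs();print(o["opening"],o["contact_force"],o["tool_pos"],o["tool_rot"])
prof(i,.5795,-.2775,range(4,60,8))
i["frame"];print(part(i,i,proj(i,[.5424,.0049,.03]),.03))
```

```text
0.0416528699732671 [-1.18258008 -0.06099994  0.66375519] [ 0.57878805 -0.2769833   0.06943574] [-3.14150605e+00 -2.06200271e-04  1.63001756e-04]
4 125 mid y -260.4 x [558. 600.] ymin/max -319.0 -236.0
12 39 mid y -263.5 x [564. 592.] ymin/max -274.0 -261.0
20 37 mid y -263.0 x [564. 593.] ymin/max -277.0 -260.0
28 49 mid y -265.3 x [565. 593.] ymin/max -288.0 -259.0
36 66 mid y -267.9 x [567. 590.] ymin/max -289.0 -262.0
(array([542.4,   4.9,  30. ]), [(152, np.float64(31.0), array([541.9,   4.8]), array([20., 20.])), (152, np.float64(31.0), array([541.9,   4.8]), array([20., 20.]))])
```

The boss stands upright. Now the last cap.

Request:
{"op": "send_rows", "data": {"rows": [[4.2, [-0.46, -3.53, 0], 0], [4.2, [-0.46, -3.53, 0], 0], [4.2, [-0.46, -3.53, 0], 0], [4.2, [-0.46, -3.53, 0], 0], [4.2, [-0.46, -3.53, 0], 0], [4.2, [-0.46, -3.53, 0], 0], [4.2, [-0.46, -3.53, 0], 0], [4.2, [-0.46, -3.53, 0], 0], [4.2, [0, 0, 0], 0], [4.2, [0, 0, 0], 0]]}}

```text
t: 38.78
tool_pos: [0.5423, 0.0051, 0.0692]
tool_rot: [3.141, -0.0, -0.0]
contact_force: [-1.1, 1.1, 0.6]
opening: 0.042
grip_force: 0.0
```

Request:
{"op": "send_rows", "data": {"rows": [[4.2, [0, 0, 2], 0], [4.2, [0, 0, 2], 0], [4.2, [0, 0, 2], 0], [4.2, [0, 0, 1.6], 0], [4.2, [0, 0, 1], 0], [4.2, [0, 0, 0], 0], [4.2, [0, 0, 0], 0]]}}

```text
t: 39.65
tool_pos: [0.543, 0.0053, -0.0161]
tool_rot: [3.141, -0.001, 0.002]
contact_force: [-0.5, -0.0, 0.3]
opening: 0.0419
grip_force: 0.0
```

Request:
{"op": "send_rows", "data": {"rows": [[3.4, [0, 0, 0], 0], [2.6, [0, 0, 0], 0], [1.8, [0, 0, 0], 0], [0, [0, 0, 0], 0], [0, [0, 0, 0], 0], [0, [0, 0, 0], 0]], "newtons": 40}}

```text
t: 40.4
tool_pos: [0.5427, 0.0053, -0.016]
tool_rot: [3.142, -0.001, 0.001]
contact_force: [-1.8, 0.1, 5.4]
opening: 0.0179
grip_force: 39.0
```

Request:
{"op": "send_rows", "data": {"rows": [[0, [0, 0, -1], 0], [0, [0, 0, -2.5], 0], [0, [0, 0, -3], 0], [0, [0, 0, -2.5], 0], [0, [-0.36, 3.66, 0], 0], [0, [-0.36, 3.66, 0], 0], [0, [-0.36, 3.66, 0], 0], [0, [-0.36, 3.66, 0], 0], [0, [-0.36, 3.66, 0], 0], [0, [-0.36, 3.66, 0], 0]]}}

```text
t: 41.65
tool_pos: [0.52, -0.2152, 0.0732]
tool_rot: [-3.141, 0.001, 0.0]
contact_force: [-0.1, 0.3, -0.9]
opening: 0.0183
grip_force: 39.2
```

Request:
{"op": "send_rows", "data": {"rows": [[0, [-0.36, 3.66, 0], 0], [0, [-0.36, 3.66, 0], 0], [0, [0, 0, 0], 0], [0, [0, 0, 2], 0], [0, [0, 0, 2], 0], [0, [0, 0, 2], 0], [0, [0, 0, 1.5], 0], [0, [0, 0, 0.6], 0], [0, [0, 0, 0], 0], [0, [0, 0, 0], 0]]}}

```text
t: 42.9
tool_pos: [0.514, -0.2879, -0.0068]
tool_rot: [3.141, -0.001, 0.002]
contact_force: [-0.1, -0.3, -0.6]
opening: 0.0185
grip_force: 39.2
```

Needs 5.2 mm more, then release and retreat.

Request:
{"op": "send_rows", "data": {"rows": [[0, [0, 0, 0.3], 0], [0, [0, 0, 0.15], 0], [0, [0, 0, 0.07], 0], [0, [0, 0, 0], 0], [2.0, [0, 0, 0], 0], [2.4, [0, 0, 0], 0], [2.9, [0, 0, 0], 0], [3.5, [0, 0, 0], 0], [3.6, [0, 0, -1], 0], [3.6, [0, 0, -3], 0]]}}

```text
t: 44.15
tool_pos: [0.5119, -0.2864, 0.0261]
tool_rot: [-3.139, 0.001, 0.005]
contact_force: [0.1, -0.3, 0.1]
opening: 0.0357
grip_force: 0.0
```

Request:
{"op": "send_rows", "data": {"rows": [[3.6, [0, 0, -4], 0], [3.6, [0, 0, -4], 0], [3.6, [-1, 3, -3], 0], [3.6, [-2, 4, 0], 0], [3.6, [-3, 4, 0], 0], [3.6, [-3, 4, 0], 0], [3.6, [-3, 4, 0], 0], [3.6, [-3, 4, 0], 0], [3.6, [0, 0, 0], 0], [3.6, [0, 0, 0], 0]]}}

```text
t: 45.4
tool_pos: [0.3633, -0.517, 0.1375]
tool_rot: [-3.141, 0.002, -0.001]
contact_force: [0.1, 0.2, 0.3]
opening: 0.0356
grip_force: 0.0
```

Run:
```python
from station import ctrl
from h import *
i=ctrl.get_image("side");j=ctrl.get_image("top")
o=ctrl.get_obs();print(o["t"],o["contact_force"],o["tool_pos"],o["dq"].round(3))
for n,x,y in(("sleeve",.607,.301),("flange",.543,.295),("cap1",.477,.287),("boss",.5795,-.2775),("cap2",.514,-.288)):
    print(n);prof(i,x,y,(12,20,28,36,52))
for n in("nut","disc"):print(n,*part(j,i,S[n][:2],S[n][2]))
cv2.imwrite("pics/f.png",cv2.resize(j["frame"][160:310,110:480,::-1],(800,324),interpolation=cv2.INTER_CUBIC))
```

```text
45.5 [-0.56335337 -0.08234828 -0.40262168] [ 0.3639318  -0.51633341  0.13729953] [ 0.006 -0.     0.002 -0.003 -0.002 -0.001]
sleeve
12 75 mid y 314.3 x [595. 618.] ymin/max 295.0 316.0
20 76 mid y 314.4 x [595. 619.] ymin/max 298.0 316.0
28 81 mid y 314.5 x [594. 618.] ymin/max 297.0 316.0
36 79 mid y 315.1 x [595. 618.] ymin/max 296.0 316.0
52 113 mid y 313.3 x [595. 617.] ymin/max 293.0 316.0
flange
12 79 mid y 302.3 x [532. 552.] ymin/max 286.0 309.0
20 49 mid y 302.2 x [535. 551.] ymin/max 288.0 304.0
28 85 mid y 300.9 x [535. 550.] ymin/max 287.0 304.0
36 82 mid y 292.2 x [535. 551.] ymin/max 286.0 303.0
cap1
12 48 mid y 295.5 x [467. 486.] ymin/max 286.0 297.0
20 53 mid y 295.4 x [467. 486.] ymin/max 287.0 298.0
28 164 mid y 289.3 x [468. 486.] ymin/max 278.0 297.0
boss
12 39 mid y -262.7 x [564. 592.] ymin/max -275.0 -260.0
20 38 mid y -263.8 x [564. 593.] ymin/max -280.0 -260.0
28 49 mid y -266.5 x [565. 593.] ymin/max -287.0 -260.0
36 64 mid y -274.0 x [567. 590.] ymin/max -289.0 -264.0
cap2
12 24 mid y -279.8 x [505. 522.] ymin/max -287.0 -276.0
20 21 mid y -280.6 x [505. 522.] ymin/max -288.0 -276.0
28 43 mid y -284.5 x [503. 522.] ymin/max -297.0 -276.0
nut [634.5 -57.1  16. ] [(82, np.float64(21.0), array([634.6, -57.3]), array([23., 21.])), (89, np.float64(16.0), array([634.1, -58.5]), array([22., 25.]))]
disc [438.7  53.9  17. ] [(191, np.float64(24.0), array([438.5,  53.8]), array([28., 28.])), (224, np.float64(19.0), array([437.5,  52.3]), array([29., 32.]))]
```

View pics/f.png

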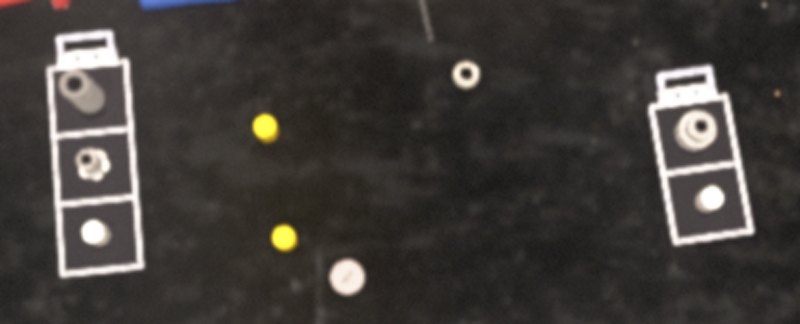

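The top view shows all five parts upright in their compartments. The nut (466,74), the disc (347,277) and the yellow look-alikes have not moved, and the arm is clear.

```bash
python3 -c "
from station import ctrl
print(ctrl.finish_job())"
```

```text
the job is handed in; nothing more can be done
None
```

I made up both kits in the order asked and handed the job in at about 45 s: all five parts stand upright in their compartments, and the ball nut, disc and yellow look-alikes were left where they stood. The first grasp only caught the sleeve's rim and tilted it, but I stood it up again before picking it.

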